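# Roll a glass jar up the sloping rack until the sprung keeper holds it

### The arm

A 6-joint arm with a two-finger parallel gripper is mounted at the origin on the work surface; the furniture and walls round the work are solid. World frame = base frame: x ahead of the robot, y to its left, z up, the work surface at z = 0. Lengths are in m, angles in rad, forces in N, time in s.
With the tool pointing down it reaches from about 0.275 to 0.85 m from the base axis. Payload 19 kg.
Tool frame: the origin (TCP) lies at the very end of the fingers, on their centre line; the grasp point (between the pads) lies 19 mm behind it; z points along the fingers, y is the line along which they close (so a half turn about z gives the same grasp; the last joint's range is limited). The gripper opens to 85 mm and grips with 20 to 120 N. Pads are 22 mm wide; open, the fingers measure 114 mm over their backs; the gripper's body (76 mm by 85 mm) begins 54 mm behind the grasp point. The pads swing forward as they close: fully open they stand 13 mm farther back than shut.
Start: joints at [-1.355, 0.15, 1.437, -0, 1.554, -0.134], TCP at [0.197, -0.54, 0.231] pointing down, gripper open.
Joint ranges: [-2.8, 2.8], [-0.68, 2.1], [0.12, 2.68], [-1.39, 4.53], [0.16, 2.79], [-2.81, 2.81]. Speed limits (rad/s): [1.89, 1.89, 2.22, 3.01, 3.01, 3.01].

### API

Orientations are given as a unit quaternion [w, x, y, z].
In Python, from rig import get_obs, capture, get_calibration, close_job gives the robot as it stands.
- The arm moves only by the tool servo_tool, never from a script. Its argument "deltas" is a list of rows, each an object of numbers: "dx", "dy", "dz": the shift along the world's x, y, z in cm; "spin": the turn about the world's z in degrees. In form: [{"dx": .., "dy": .., "dz": .., "spin": ..}, ...]. A call has 1 to 8 rows; each row is the pose to reach, as a shift and turn from the pose commanded when the call began; what a row does not reach only later rows make up. A row lasts 1/8 s, in which the tool goes at most 62.5 mm and 10.7 degrees, less where a joint would pass 70% of its speed; a pose out of reach is approached as far as the arm can. A call with a gripper value outside its range is refused whole. "grip" is the opening, from 0 (shut) to 1 (fully open), set as the call begins (left out, the last holds). The fingers move at their own pace and stop on an object; "force" is the grip in N (left out, the last holds). Time passes only in rows, so rows that repeat a pose let the fingers close. It gives the time, the measured TCP pose, the force, the opening and the grip force at its end, in the units of the state.
- get_obs(): the state, without advancing time (a new reading comes with each control period).
- capture(name): name is "side" or "top"; returns the picture (480x640x3 uint8, red, green, blue); there is no depth.
- get_calibration(name): a dict with "mtx" (3x3 intrinsics, pixels), "R" (3x3) and "t" (3): a world point X has camera coordinates R X + t. Camera axes: x right, y down, z forward; pixel columns grow to the right and rows downward; lengths in m; the calibration is good to about 2 mm. A picture is of the moment at which its call begins. get_calibration takes no time and is no camera call.
- close_job(): hands the job in; it is judged then, once.
The state is a dict: "time": time; "q": joint angles; "qd": joint speeds; "tau": joint torques, N m; "tcp_pos": TCP position; "tool_rot": TCP orientation; "contact_force": force on the tool from outside, world axes, zero at the start; "torque": the same for the moment, N m; "grip_width": finger opening in m; "grip_force": force on a finger pad.
Only numpy, scipy, OpenCV 4.12 (cv2) and the standard library are available. Lean on these libraries where they do the work, as an engineer would, in place of code of your own. Each camera call takes 0.05 s, during which the arm holds its last target. There are 200 camera calls.

### The job

Take the wooden pusher by its upright grip and, touching the glass jar with nothing but the pusher, roll it gently up the sloping rack, over the keeper's two prongs and against the sprung stop, until the keeper has sprung up behind it and it stays there by itself. Then stand the pusher upright on the bench again, clear of the rack. The glass is thin, so do not press hard, and leave the other things on the bench where they are.

Things in the scene. Friction and masses are not known exactly. Their poses are not given: they have to be found in the camera images.
- rack: Sloping wooden jar rack fixed to the bench, 352 mm long, 150 mm wide. Origin: at bench height, midway across its low, open end; x runs level along the rack towards its high end, y across, z up. The lane rises at 5 degrees towards +x between wooden cheeks 114 mm apart, whose tops are 22 mm above the rails.
- lane_foot (a point): Middle of the lane at its low end, level with the tops of the two 8 mm steel rails (26 mm either side of the middle), 45 mm above the bench. From here the rail tops rise 0.0875 mm per mm of rack x.
- pegs (a point): Midway between two upright 8 mm steel pegs, 44 mm either side of the middle, that keep the jar from rolling out; at rail height. Between them the lane is open, 80 mm wide and clear above and behind, so the pusher's blade passes.
- cover_edge (a point): Middle of the near lower edge of the clear cover, 69 mm above the rails, which roofs the upper lane from here on (174 mm long, 134 mm wide, 3 mm thick).
- first_hold (a point): Lowest place in the lane where the jar's centre can lie once it is held. Stop and keeper sit on an aluminium carriage that is clamped at a different place each time and is NOT measured: the true place is anywhere from this point to last_hold, 80 mm further up. Find it by feel.
- last_hold (a point): Highest place where the held jar's centre can lie. The jar first rolls over the keeper's two sprung prongs (1 to 2 N), then meets a cork pad on a spring: about 2.5 N at first touch, 0.8 N more per mm, solid after 7 mm (8 N). Between 3 and 7 N of push the prongs rise behind it; the pad then presses it back on them and it is held. Let go earlier, it rolls back to the pegs.
- jar: Thin clear glass jar with an aluminium lid, lying on its side across the rails against the two pegs at the low end; 56 mm diameter, 110 mm long, 0.2 to 0.35 kg, rolls freely. Origin: its centre, 28 mm from its surface; y is its long axis (x and z turn as it rolls). The glass stands a push of less than 20 N.
- pusher: Wooden pusher standing on the bench, 142 mm long, 0.16 kg. Origin: at its underside, below the middle of the grip; z up, x towards the blade. Grip: upright post 24 x 24 mm, 96 mm tall. A stem 18 mm wide, 24 to 38 mm above the underside, leads to an upright blade 60 mm wide and 44 mm tall, its flat cork front face at x = 130 mm. Blade and post reach equally low.
- coupe: Low stemmed coupe glass, a bystander, 117 mm wide, 151 mm tall; origin under its foot.
- candlestick: Turned brass candlestick, a bystander, 72 mm wide, 125 mm tall; origin under its foot.
- spare_jar: A second jar like the first, a bystander standing upright on the bench behind the rack, 56 mm diameter, 110 mm tall; origin under its base. Not the one to roll.
Things that resemble listed ones, but are neither listed nor needed, are in the scene too. Leave any pink look-alike of the jar alone.

How it is judged:
On the way:
1. the pusher presses the jar against the sprung stop (contact force between pusher and jar above 1.5 N and x of jar in the frame of rack above 0.17 m), for 0.05 s.
At the end, for the whole second after the job is handed in: The jar lies at rest and square across the rails (3.4 degrees), its centre over 170 mm up the rack, held by the keeper; the pusher stands upright (5.7 degrees) and still, its foot within 8 mm of the bench, touching neither rack nor jar (x of jar in the frame of rack above 0.17 m and angle between the y axis of jar and the y axis of rack, either way round below 0.06 rad and linear speed of each of jar, pusher below 0.01 m/s and contact force between jar and rack above 0.5 N and height (world z) of pusher below 0.008 m and angle between pusher's own z axis and vertical below 0.1 rad and contact force between pusher and rack below 0.1 N and contact force between pusher and jar below 0.1 N).
It fails at once if the pusher presses the jar with more than 20 N (contact force between pusher and jar above 20 N).
It fails at once if the gripper or arm touches the jar (contact force between any of the fingers, the arm and jar above 0.5 N).
It fails at once if the coupe, the candlestick or the standing jar is moved more than 20 mm (distance of any of coupe, candlestick, spare_jar from where it was at the start of the episode above 0.02 m).
It also fails if it takes over 58 s, if anything falls off the work surface, if the arm or the gripper's body presses on something with over 40 N, if the wrist force passes 120 N, or if a joint passes its speed limit or range.

## Working session

There is one attempt and no reset: what is moved stays moved. The work goes in short steps, Python scripts to look and compute and a tool call to move; the robot and the scene stay as the last step left them, time stands still between calls to the robot, and variables do not carry over. Pictures are saved under pics/ and viewed, at most 10 in all, crops included, and the job is handed in when it is done.

Besides the shell and the picture viewer there is one more tool, called after "Emit:" by a JSON object that holds its "name" and its "arguments", one argument or row to a line. servo_tool: Moves the arm, as the interface text tells. Its arguments: {"type":"object","properties":{"deltas":{"type":"array","items":{"type":"object","properties":{"dx":{"type":"number"},"dy":{"type":"number"},"dz":{"type":"number"},"spin":{"type":"number"}}}},"grip":{"type":"number"},"force":{"type":"number"}},"required":["deltas"]}

```bash
mkdir -p pics; python3 - <<'E'
from rig import *
import cv2
for n in("side","top"):
    cv2.imwrite(f"pics/{n}0.png",capture(n)[:,:,::-1]); c=get_calibration(n); print(n,c["mtx"],c["R"],c["t"])
o=get_obs();print(o["time"],o["tcp_pos"],o["tool_rot"],o["contact_force"])
E
```

```text
side [[598.73654783   0.         330.6097682 ]
 [  0.         598.73654783 246.83835788]
 [  0.           0.           1.        ]] [[-0.95299463 -0.30262518 -0.0148064 ]
 [-0.15262378  0.52169383 -0.83936972]
 [ 0.26173882 -0.79765503 -0.54335921]] [0.5400813  0.09338735 1.15818318]
top [[489.6714762    0.         318.37576311]
 [  0.         489.6714762  235.1654935 ]
 [  0.           0.           1.        ]] [[ 0.02136121 -0.99974447 -0.00739496]
 [-0.99735002 -0.02079436 -0.06971749]
 [ 0.0695459   0.00886462 -0.99753937]] [0.09321298 0.52743953 1.1747405 ]
0.1 [ 0.19698657 -0.53996654  0.23076425] [-5.58324414e-04  9.84743571e-01  1.74010884e-01 -1.83415882e-05] [-0.33467372  0.95111565 -0.06221292]
```

View pics/side0.png

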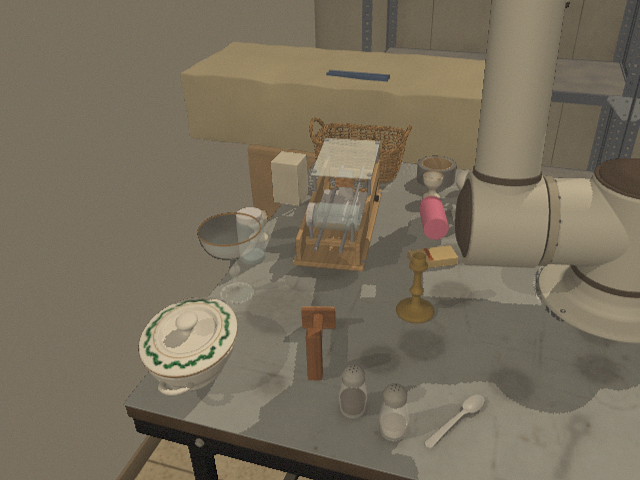

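View pics/top0.png

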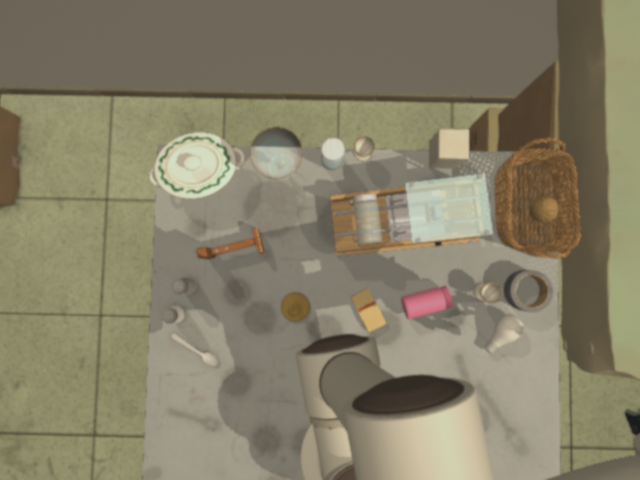

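The side view shows the rack with its low end near (330,262), the jar at (335,212), the pusher post at (315,350) and its blade at (318,318). In the top view the rack runs right from (333,222), the jar is at (367,218), and the pusher's post is at (207,252) with its blade at (258,241).

```bash
python3 - <<'E'
import cv2
t=cv2.imread("pics/top0.png");s=cv2.imread("pics/side0.png")
a=cv2.resize(t[165:265,185:345],None,fx=5,fy=5,interpolation=3)
cv2.imwrite("pics/c1.png",a)
cv2.imwrite("pics/c2.png",cv2.resize(t[165:265,320:500],None,fx=4.4,fy=4.4,interpolation=3))
cv2.imwrite("pics/c3.png",cv2.resize(s[125:275,280:400],None,fx=4,fy=4,interpolation=3))
E
```

```text
(no output)
```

View pics/c1.png

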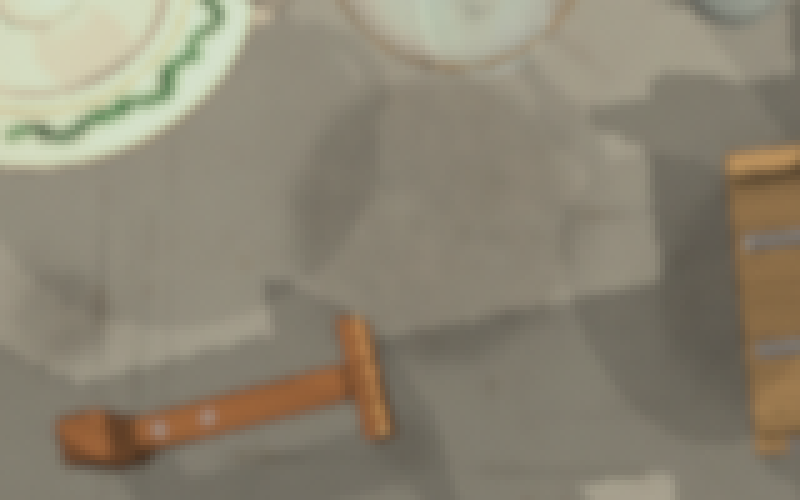

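View pics/c2.png

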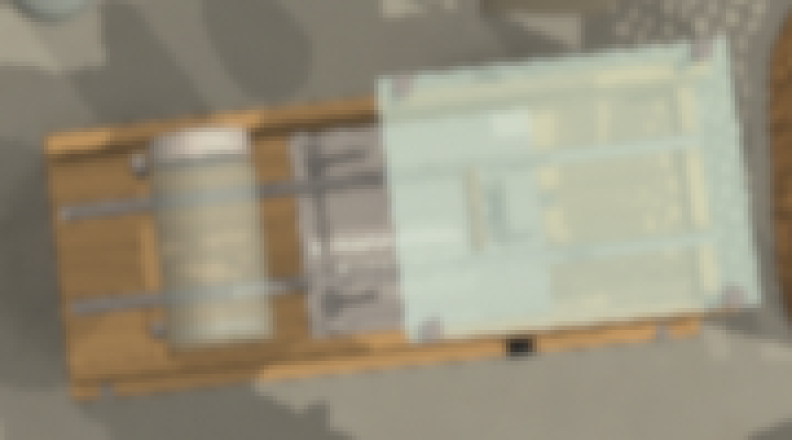

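View pics/c3.png

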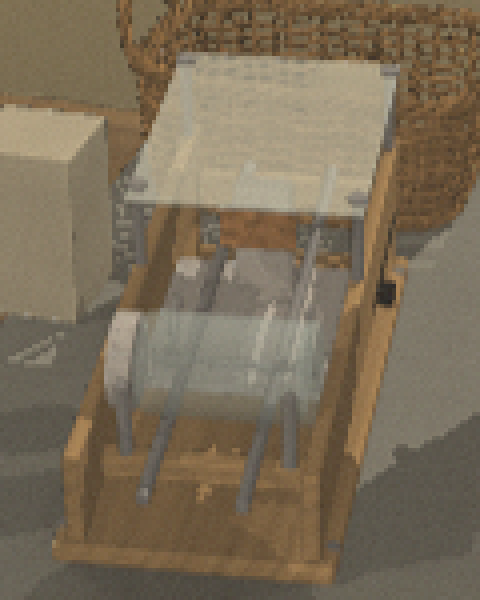

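Crop positions, in crop pixels:
- **c1:** post top face centre (85,437), blade top middle about (363,378).
- **c2:** low rail ends at (66,214) and (75,308); the jar spans x 155–270 and y 130–345.
- **c3:** rack front base corners at (55,558) and (333,583), rail ends at (143,493) and (243,508).

```bash
cat > h.py <<'E'
import numpy as np
from rig import get_calibration
def P(n,u,v,z):
    c=get_calibration(n);R=np.array(c["R"]);C=-R.T@np.array(c["t"])
    d=R.T@np.linalg.inv(c["mtx"])@[u,v,1.]
    return C+d*(z-C[2])/d[2]
c1=lambda u,v,z:P("top",185+u/5,165+v/5,z)
c2=lambda u,v,z:P("top",320+u/4.4,165+v/4.4,z)
c3=lambda u,v,z:P("side",280+u/4,125+v/4,z)
E
python3 - <<'E'
from h import *
np.set_printoptions(precision=4,suppress=True)
def ang(a,b): d=b-a; return np.degrees(np.arctan2(d[1],d[0])),np.hypot(*d[:2])
p=c1(85,437,.096);b=c1(363,378,.044);print("post",p,"blade",b,ang(p,b))
e0,e1=c1(353,318,.044),c1(378,437,.044);print("blade line",ang(e0,e1),(e0+e1)/2)
r1,r2=c2(66,214,.045),c2(75,308,.045);print("rails top",r1,r2,(r1+r2)/2,ang(r1,r2))
s1,s2=c3(143,493,.045),c3(243,508,.045);print("rails side",s1,s2,(s1+s2)/2,ang(s1,s2))
f1,f2=c3(55,558,0),c3(333,583,0);print("base side",f1,f2,(f1+f2)/2,ang(f1,f2))
print("rail dir",ang(r1,c2(380,180,.058)),ang(r1,c2(700,140,.07)),ang(r2,c2(700,238,.07)))
print("cheek outer R", ang(c2(70,393,.0),c2(700,330,.0)))
print("jar",[ (q,ang((r1+r2)/2,q)) for q in [(c2(155,150,.077)+c2(270,330,.077))/2]], "jar axis",ang(c2(200,130,.09),c2(222,345,.09)))
print("jar side ends",ang(c3(120,345,.077),c3(320,360,.077)))
print("C",P("top",0,0,1.15)[:0],)
for nm,q in dict(coupe=P("top",276,153,.15),candle=P("top",296,306,.12),plate=P("top",195,165,.06)).items():print(nm,q)
E
```

```text
post [0.4751 0.3678 0.096 ] blade [0.5076 0.2488 0.044 ] (np.float64(-74.73675082653247), np.float64(0.12335063596568444))
blade line (np.float64(-166.45061223633044), np.float64(0.05823001890128297)) [0.5079 0.2476 0.044 ]
rails top [0.5759 0.0655 0.045 ] [0.5248 0.0596 0.045 ] [0.5504 0.0625 0.045 ] (np.float64(-173.4727917179656), np.float64(0.051414837576443204))
rails side [0.5766 0.0676 0.045 ] [0.5232 0.0666 0.045 ] [0.5499 0.0671 0.045 ] (np.float64(-178.87152824069847), np.float64(0.053365102032774704))
base side [0.6244 0.075  0.    ] [0.4782 0.0557 0.    ] [0.5513 0.0654 0.    ] (np.float64(-172.48550631248693), np.float64(0.1475202682627104))
rail dir (np.float64(-83.09735095709999), np.float64(0.1691712000388724)) (np.float64(-82.59712187197354), np.float64(0.3384212119820555)) (np.float64(-82.68547543390866), np.float64(0.3323841723941822))
cheek outer R (np.float64(-83.07998339744368), np.float64(0.3551335491216148))
jar [(array([ 0.5602, -0.0112,  0.077 ]), (np.float64(-82.4204175936015), np.float64(0.07437779876220245)))] jar axis (np.float64(-173.3658368440379), np.float64(0.11319262464425404))
jar side ends (np.float64(-172.4359326847693), np.float64(0.10905658190840159))
C []
coupe [0.6951 0.2001 0.15  ]
candle [0.3605 0.1495 0.12  ]
plate [0.6838 0.4013 0.06  ]
```

Emit:
{"name": "servo_tool", "arguments": {
  "deltas": [
    {"dx": 3, "dy": 5, "dz": 2, "spin": -1},
    {"dx": 6.5, "dy": 10, "dz": 4, "spin": -2},
    {"dx": 10, "dy": 15, "dz": 5, "spin": -3},
    {"dx": 13, "dy": 20.5, "dz": 5, "spin": -4},
    {"dx": 16, "dy": 26, "dz": 5, "spin": -5},
    {"dx": 19, "dy": 31.5, "dz": 5, "spin": -5.6},
    {"dx": 22, "dy": 37, "dz": 5, "spin": -5.6},
    {"dx": 25, "dy": 42, "dz": 5, "spin": -5.6}
  ],
  "grip": 1
}}

```text
time: 1.1
tcp_pos: [0.4475, -0.1181, 0.2813]
tool_rot: [0.0, 0.992, 0.126, 0.0]
contact_force: [0.5, -0.7, 0.1]
grip_width: 0.0855
grip_force: 0.0
```

Emit:
{"name": "servo_tool", "arguments": {
  "deltas": [
    {"dx": 1, "dy": 6},
    {"dx": 2, "dy": 12},
    {"dx": 2.8, "dy": 18},
    {"dx": 2.8, "dy": 24},
    {"dx": 2.8, "dy": 30},
    {"dx": 2.8, "dy": 36},
    {"dx": 2.8, "dy": 42},
    {"dx": 2.8, "dy": 48.8}
  ]
}}

```text
invalid input
```

Emit:
{"name": "servo_tool", "arguments": {
  "deltas": [
    {"dx": 1, "dy": 6, "dz": 0, "spin": 0},
    {"dx": 2, "dy": 12, "dz": 0, "spin": 0},
    {"dx": 2.8, "dy": 18, "dz": 0, "spin": 0},
    {"dx": 2.8, "dy": 24, "dz": 0, "spin": 0},
    {"dx": 2.8, "dy": 30, "dz": 0, "spin": 0},
    {"dx": 2.8, "dy": 36, "dz": 0, "spin": 0},
    {"dx": 2.8, "dy": 42, "dz": 0, "spin": 0},
    {"dx": 2.8, "dy": 48, "dz": -2, "spin": 0}
  ]
}}

```text
time: 2.1
tcp_pos: [0.475, 0.3614, 0.2623]
tool_rot: [-0.0, 0.992, 0.126, 0.001]
contact_force: [1.4, 1.0, 0.8]
grip_width: 0.0855
grip_force: 0.0
```

Emit:
{"name": "servo_tool", "arguments": {
  "deltas": [
    {"dx": 0, "dy": 0.5, "dz": -5, "spin": 0},
    {"dx": 0, "dy": 0.5, "dz": -10, "spin": 0},
    {"dx": 0, "dy": 0.5, "dz": -15, "spin": 0},
    {"dx": 0, "dy": 0.5, "dz": -18, "spin": 0},
    {"dx": 0, "dy": 0.5, "dz": -20, "spin": 0},
    {"dx": 0, "dy": 0.5, "dz": -20.7, "spin": 0},
    {"dx": 0, "dy": 0.5, "dz": -20.7, "spin": 0}
  ]
}}

```text
time: 2.98
tcp_pos: [0.475, 0.3641, 0.0546]
tool_rot: [-0.0, 0.992, 0.126, -0.0]
contact_force: [0.9, 1.1, 0.5]
grip_width: 0.0851
grip_force: 0.0
```

Emit:
{"name": "servo_tool", "arguments": {
  "deltas": [
    {"dx": 0, "dy": 0, "dz": 0, "spin": 0},
    {"dx": 0, "dy": 0, "dz": 0, "spin": 0},
    {"dx": 0, "dy": 0, "dz": 0, "spin": 0},
    {"dx": 0, "dy": 0, "dz": 0, "spin": 0},
    {"dx": 0, "dy": 0, "dz": 0, "spin": 0},
    {"dx": 0, "dy": 0, "dz": 0, "spin": 0}
  ],
  "grip": 0,
  "force": 60
}}

```text
time: 3.72
tcp_pos: [0.4753, 0.3643, 0.055]
tool_rot: [-0.0, 0.992, 0.126, 0.0]
contact_force: [-0.3, 0.1, 5.6]
grip_width: 0.0233
grip_force: 59.3
```

Emit:
{"name": "servo_tool", "arguments": {
  "deltas": [
    {"dx": 0, "dy": 0, "dz": 2, "spin": 0},
    {"dx": 0, "dy": 0, "dz": 5, "spin": -1},
    {"dx": 1, "dy": -2, "dz": 6, "spin": -3},
    {"dx": 2.5, "dy": -5, "dz": 6, "spin": -5},
    {"dx": 4, "dy": -8, "dz": 6, "spin": -7.2},
    {"dx": 5.2, "dy": -11.1, "dz": 6, "spin": -7.2},
    {"dx": 5.2, "dy": -11.1, "dz": 6, "spin": -7.2},
    {"dx": 5.2, "dy": -11.1, "dz": 6, "spin": -7.2}
  ]
}}

```text
time: 4.72
tcp_pos: [0.5268, 0.2534, 0.1144]
tool_rot: [-0.0, 0.998, 0.063, -0.0]
contact_force: [-0.4, -0.2, -1.5]
grip_width: 0.0234
grip_force: 59.2
```

```bash
python3 - <<'E'
from rig import *
import cv2
t=capture("top");s=capture("side")
a=cv2.resize(t[165:275,230:390,::-1],None,fx=5,fy=5,interpolation=3)
b=cv2.resize(s[150:350,260:400,::-1],None,fx=2.75,fy=2.75,interpolation=3)
cv2.imwrite("pics/t1.png",a);cv2.imwrite("pics/s1.png",b)
E
```

```text
(no output)
```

View pics/t1.png

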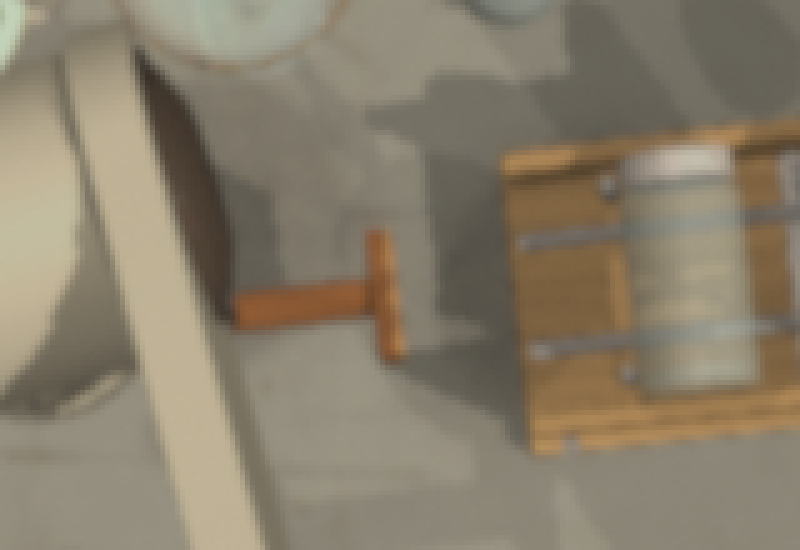

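View pics/s1.png

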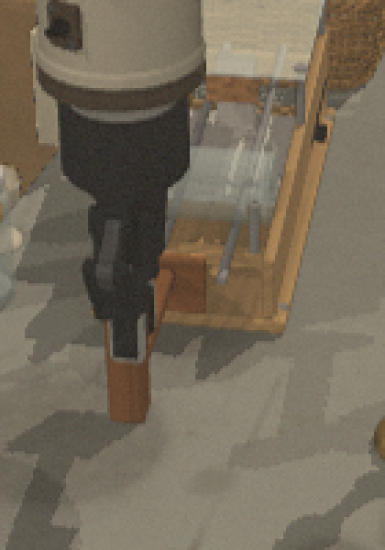

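In the top crop the blade runs from (377,232) to (391,360), with the rail ends at (525,243) and (540,352). The jar spans x 625–757 and y 148–390. The side crop shows the pusher upright and firmly gripped.

```bash
python3 - <<'E'
from h import *
t1=lambda u,v,z:P("top",230+u/5,165+v/5,z)
y=np.radians(-82.7);u=np.array([np.cos(y),np.sin(y)]);n=np.array([-u[1],u[0]])
r=(t1(525,243,.045)+t1(540,352,.045))/2
F=np.array([.551,.065])
for nm,q in dict(rails=r,bladeA=t1(377,232,.103),bladeB=t1(391,360,.103),jarL=t1(690,148,.085),jarR=t1(697,390,.085),jarback=t1(628,270,.08),peg1=t1(607,187,.08),peg2=t1(628,372,.08),stem0=t1(240,308,.097),stem1=t1(368,294,.097),jl=t1(625,180,.08),jl2=t1(645,390,.08)).items():
    d=q[:2]-F;print(nm,q.round(4),"s",(d@u).round(4),"n",(d@n).round(4))
E
```

```text
rails [0.55   0.0614 0.045 ] s 0.0034 n -0.0015
bladeA [0.573  0.1342 0.103 ] s -0.0659 n 0.0306
bladeB [0.5148 0.1265 0.103 ] s -0.0656 n -0.0281
jarL [ 0.6172 -0.009   0.085 ] s 0.0818 n 0.0562
jarR [ 0.5051 -0.0139  0.085 ] s 0.0724 n -0.0555
jarback [0.5604 0.0184 0.08  ] s 0.0474 n 0.0034
peg1 [0.5989 0.0288 0.08  ] s 0.042 n 0.0429
peg2 [0.5131 0.0176 0.08  ] s 0.0422 n -0.0436
stem0 [0.5376 0.1961 0.097 ] s -0.1318 n 0.0033
stem1 [0.5452 0.1379 0.097 ] s -0.073 n 0.0035
jl [0.6024 0.0205 0.08  ] s 0.0507 n 0.0453
jl2 [0.5049 0.0097 0.08  ] s 0.049 n -0.0527
```

Emit:
{"name": "servo_tool", "arguments": {
  "deltas": [
    {"dx": 0.2, "dy": -2, "dz": 0, "spin": 0},
    {"dx": 0.5, "dy": -4.5, "dz": 0, "spin": 0},
    {"dx": 0.8, "dy": -7, "dz": 0, "spin": 0},
    {"dx": 1.0, "dy": -8.5, "dz": 0, "spin": 0},
    {"dx": 1.1, "dy": -9.3, "dz": 0, "spin": 0},
    {"dx": 1.1, "dy": -9.3, "dz": 0, "spin": 0}
  ]
}}

```text
time: 5.58
tcp_pos: [0.5381, 0.16, 0.1145]
tool_rot: [-0.0, 0.998, 0.063, 0.0]
contact_force: [-0.4, 0.3, -1.6]
grip_width: 0.0238
grip_force: 59.2
```

Emit:
{"name": "servo_tool", "arguments": {
  "deltas": [
    {"dx": 0.08, "dy": -0.6, "dz": 0, "spin": 0},
    {"dx": 0.15, "dy": -1.2, "dz": 0, "spin": 0},
    {"dx": 0.23, "dy": -1.8, "dz": 0.05, "spin": 0},
    {"dx": 0.31, "dy": -2.4, "dz": 0.1, "spin": 0},
    {"dx": 0.38, "dy": -3.0, "dz": 0.15, "spin": 0},
    {"dx": 0.46, "dy": -3.6, "dz": 0.2, "spin": 0},
    {"dx": 0.54, "dy": -4.2, "dz": 0.25, "spin": 0},
    {"dx": 0.61, "dy": -4.8, "dz": 0.3, "spin": 0}
  ]
}}

```text
time: 6.58
tcp_pos: [0.5442, 0.1117, 0.1176]
tool_rot: [-0.0, 0.998, 0.063, 0.0]
contact_force: [-0.5, -0.3, -1.2]
grip_width: 0.023
grip_force: 59.3
```

Emit:
{"name": "servo_tool", "arguments": {
  "deltas": [
    {"dx": 0.08, "dy": -0.6, "dz": 0.05, "spin": 0},
    {"dx": 0.15, "dy": -1.2, "dz": 0.1, "spin": 0},
    {"dx": 0.23, "dy": -1.8, "dz": 0.15, "spin": 0},
    {"dx": 0.31, "dy": -2.4, "dz": 0.2, "spin": 0},
    {"dx": 0.38, "dy": -3.0, "dz": 0.25, "spin": 0},
    {"dx": 0.46, "dy": -3.6, "dz": 0.3, "spin": 0}
  ]
}}

```text
time: 7.32
tcp_pos: [0.5488, 0.0757, 0.1205]
tool_rot: [-0.0, 0.998, 0.063, -0.0]
contact_force: [0.0, 0.5, -0.7]
grip_width: 0.0237
grip_force: 59.4
```

```bash
python3 - <<'E'
from rig import *
import cv2
print(get_obs()["contact_force"],get_obs()["torque"])
t=capture("top")
cv2.imwrite("pics/t2.png",cv2.resize(t[165:265,320:480,::-1],None,fx=5,fy=5,interpolation=3))
E
```

```text
[ 0.03349529  0.51489022 -0.65302206] [ 0.20103296  0.02708607 -0.01306564]
```

View pics/t2.png

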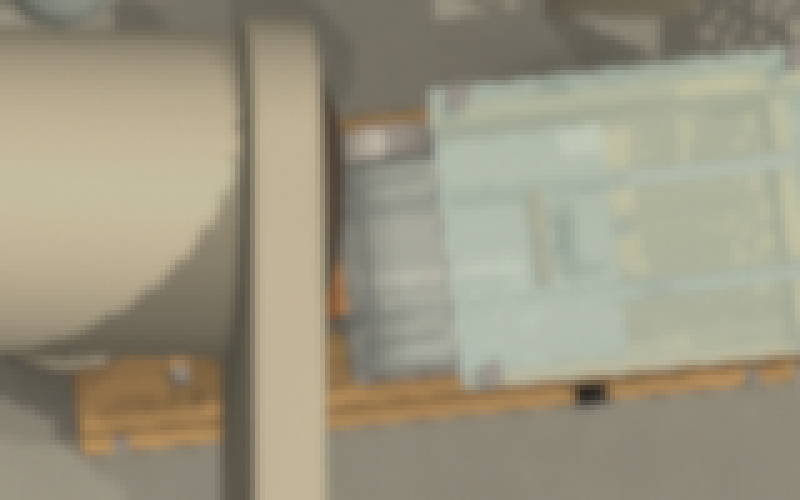

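The jar lies square at the blade, spanning x 345–455, just short of the cover edge at about x 440. A block that looks like the stop is near (545–580,235).

Emit:
{"name": "servo_tool", "arguments": {
  "deltas": [
    {"dx": 0.05, "dy": -0.4, "dz": 0.03, "spin": 0},
    {"dx": 0.1, "dy": -0.8, "dz": 0.07, "spin": 0},
    {"dx": 0.15, "dy": -1.2, "dz": 0.1, "spin": 0},
    {"dx": 0.18, "dy": -1.5, "dz": 0.13, "spin": 0}
  ]
}}

```text
time: 7.88
tcp_pos: [0.5506, 0.0609, 0.1218]
tool_rot: [-0.0, 0.998, 0.063, 0.0]
contact_force: [-0.0, 0.7, -1.7]
grip_width: 0.0232
grip_force: 59.3
```

Emit:
{"name": "servo_tool", "arguments": {
  "deltas": [
    {"dx": 0.02, "dy": -0.2, "dz": 0.02, "spin": 0},
    {"dx": 0.05, "dy": -0.4, "dz": 0.03, "spin": 0},
    {"dx": 0.08, "dy": -0.6, "dz": 0.05, "spin": 0}
  ]
}}

```text
time: 8.25
tcp_pos: [0.5513, 0.0551, 0.1223]
tool_rot: [-0.0, 0.998, 0.063, 0.0]
contact_force: [-0.5, 1.6, -1.6]
grip_width: 0.0233
grip_force: 59.3
```

Emit:
{"name": "servo_tool", "arguments": {
  "deltas": [
    {"dx": 0.02, "dy": -0.2, "dz": 0.02, "spin": 0},
    {"dx": 0.05, "dy": -0.4, "dz": 0.03, "spin": 0},
    {"dx": 0.06, "dy": -0.5, "dz": 0.04, "spin": 0}
  ]
}}

```text
time: 8.62
tcp_pos: [0.552, 0.05, 0.1227]
tool_rot: [-0.0, 0.998, 0.063, 0.0]
contact_force: [-1.6, 1.2, -0.2]
grip_width: 0.0232
grip_force: 59.3
```

Emit:
{"name": "servo_tool", "arguments": {
  "deltas": [
    {"dx": 0.02, "dy": -0.2, "dz": 0.02, "spin": 0},
    {"dx": 0.05, "dy": -0.4, "dz": 0.03, "spin": 0},
    {"dx": 0.06, "dy": -0.5, "dz": 0.04, "spin": 0},
    {"dx": 0.06, "dy": -0.5, "dz": 0.04, "spin": 0}
  ]
}}

```text
time: 9.12
tcp_pos: [0.5525, 0.045, 0.1231]
tool_rot: [0.0, 0.998, 0.063, -0.0]
contact_force: [-0.2, -0.5, -1.0]
grip_width: 0.0231
grip_force: 59.3
```

Emit:
{"name": "servo_tool", "arguments": {
  "deltas": [
    {"dx": 0.02, "dy": -0.2, "dz": 0.02, "spin": 0},
    {"dx": 0.05, "dy": -0.4, "dz": 0.03, "spin": 0},
    {"dx": 0.06, "dy": -0.5, "dz": 0.04, "spin": 0},
    {"dx": 0.06, "dy": -0.5, "dz": 0.04, "spin": 0}
  ]
}}

```text
time: 9.62
tcp_pos: [0.5532, 0.0402, 0.1235]
tool_rot: [-0.0, 0.998, 0.063, 0.0]
contact_force: [0.3, 5.4, -0.5]
grip_width: 0.0233
grip_force: 59.4
```

Emit:
{"name": "servo_tool", "arguments": {
  "deltas": [
    {"dx": 0, "dy": 0, "dz": 0, "spin": 0},
    {"dx": 0, "dy": 0, "dz": 0, "spin": 0}
  ]
}}

```text
time: 9.88
tcp_pos: [0.5532, 0.0402, 0.1235]
tool_rot: [-0.0, 0.998, 0.063, 0.0]
contact_force: [0.2, 3.7, -1.2]
grip_width: 0.0235
grip_force: 59.4
```

```bash
python3 - <<'E'
from rig import *
import cv2
f=[]
for i in range(6):
    t=capture("side"); f.append(get_obs()["contact_force"][1].round(2))
print(f)
cv2.imwrite("pics/s2.png",cv2.resize(t[120:270,270:410,::-1],None,fx=4,fy=4,interpolation=3))
E
```

```text
[np.float64(4.14), np.float64(5.23), np.float64(4.86), np.float64(4.43), np.float64(5.8), np.float64(4.35)]
```

Emit:
{"name": "servo_tool", "arguments": {
  "deltas": [
    {"dx": 0.01, "dy": -0.1, "dz": 0.01, "spin": 0},
    {"dx": 0.03, "dy": -0.2, "dz": 0.02, "spin": 0},
    {"dx": 0.04, "dy": -0.3, "dz": 0.03, "spin": 0},
    {"dx": 0.04, "dy": -0.3, "dz": 0.03, "spin": 0},
    {"dx": 0.04, "dy": -0.3, "dz": 0.03, "spin": 0}
  ]
}}

```text
time: 10.8
tcp_pos: [0.5534, 0.0374, 0.1238]
tool_rot: [-0.0, 0.998, 0.063, -0.0]
contact_force: [-0.5, 7.3, 0.1]
grip_width: 0.0234
grip_force: 59.5
```

```bash
python3 - <<'E'
from rig import *
import numpy as np
f=[]
for i in range(5):
    t=capture("side"); f.append(get_obs()["contact_force"][1])
print(np.mean(f))
E
```

```text
7.174582225570468
```

Emit:
{"name": "servo_tool", "arguments": {
  "deltas": [
    {"dx": -0.03, "dy": 0.3, "dz": -0.02, "spin": 0},
    {"dx": -0.08, "dy": 0.6, "dz": -0.04, "spin": 0},
    {"dx": -0.12, "dy": 1.0, "dz": -0.07, "spin": 0},
    {"dx": -0.18, "dy": 1.5, "dz": -0.1, "spin": 0},
    {"dx": -0.25, "dy": 2.0, "dz": -0.15, "spin": 0},
    {"dx": -0.32, "dy": 2.5, "dz": -0.2, "spin": 0},
    {"dx": -0.32, "dy": 2.5, "dz": -0.2, "spin": 0}
  ]
}}

```text
time: 11.92
tcp_pos: [0.5502, 0.0625, 0.1217]
tool_rot: [-0.0, 0.998, 0.063, -0.0]
contact_force: [0.3, 0.3, -0.8]
grip_width: 0.0232
grip_force: 59.4
```

```bash
python3 - <<'E'
from rig import *
import cv2,numpy as np
t=capture("top");s=capture("side")
print(get_obs()["contact_force"])
a=cv2.resize(t[165:265,320:480,::-1],None,fx=4,fy=4,interpolation=3)[:, :480]
b=cv2.resize(s[140:240,310:388,::-1],None,fx=4,fy=4,interpolation=3)
cv2.imwrite("pics/ts3.png",np.hstack([a,b]))
E
```

```text
[-0.30926666  0.04458055 -1.04473626]
```

View pics/ts3.png

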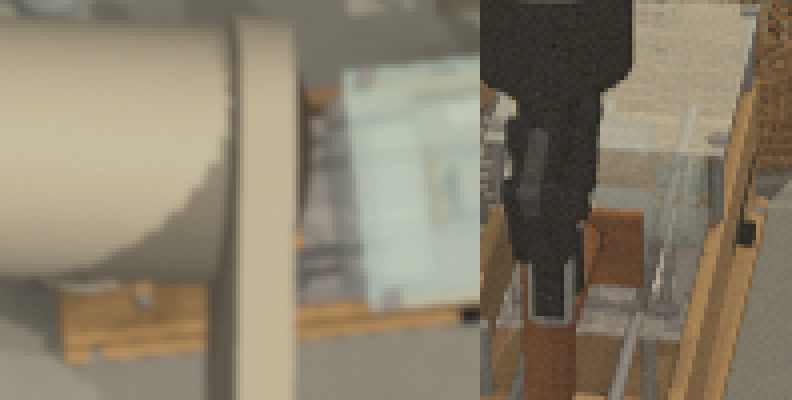

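The view shows the jar still under the cover, with the blade clear of it. The jar appears to be held, so I'll retreat along the lane.

Emit:
{"name": "servo_tool", "arguments": {
  "deltas": [
    {"dx": -0.25, "dy": 2, "dz": 0, "spin": 0},
    {"dx": -0.65, "dy": 5, "dz": 0, "spin": 0},
    {"dx": -1.15, "dy": 9, "dz": 0, "spin": 0},
    {"dx": -1.65, "dy": 13, "dz": 0, "spin": 0},
    {"dx": -2.2, "dy": 17, "dz": 0, "spin": 0},
    {"dx": -2.7, "dy": 21, "dz": 0, "spin": 0},
    {"dx": -3.2, "dy": 25, "dz": 0, "spin": 0},
    {"dx": -3.2, "dy": 25, "dz": 0, "spin": 0}
  ]
}}

```text
time: 13.02
tcp_pos: [0.5172, 0.3152, 0.1216]
tool_rot: [-0.0, 0.998, 0.065, -0.0]
contact_force: [-0.7, -0.2, -2.5]
grip_width: 0.0237
grip_force: 59.4
```

Emit:
{"name": "servo_tool", "arguments": {
  "deltas": [
    {"dx": 0, "dy": 0, "dz": -2, "spin": 0},
    {"dx": 0, "dy": 0, "dz": -4, "spin": 0},
    {"dx": 0, "dy": 0, "dz": -5.5, "spin": 0},
    {"dx": 0, "dy": 0, "dz": -6.2, "spin": 0},
    {"dx": 0, "dy": 0, "dz": -6.4, "spin": 0},
    {"dx": 0, "dy": 0, "dz": -6.5, "spin": 0},
    {"dx": 0, "dy": 0, "dz": -6.5, "spin": 0}
  ]
}}

```text
time: 13.9
tcp_pos: [0.5185, 0.3122, 0.0573]
tool_rot: [-0.0, 0.998, 0.063, 0.0]
contact_force: [0.8, -0.3, -1.8]
grip_width: 0.0234
grip_force: 59.4
```

Down to TCP z 0.055, the height it was gripped at.

Emit:
{"name": "servo_tool", "arguments": {
  "deltas": [
    {"dx": 0, "dy": 0, "dz": -0.1, "spin": 0},
    {"dx": 0, "dy": 0, "dz": -0.2, "spin": 0},
    {"dx": 0, "dy": 0, "dz": -0.2, "spin": 0}
  ]
}}

```text
time: 14.28
tcp_pos: [0.5185, 0.3122, 0.0551]
tool_rot: [-0.0, 0.998, 0.063, 0.0]
contact_force: [-0.6, -0.8, 2.0]
grip_width: 0.0237
grip_force: 59.7
```

Emit:
{"name": "servo_tool", "arguments": {
  "deltas": [
    {"dx": 0, "dy": 0, "dz": 0, "spin": 0},
    {"dx": 0, "dy": 0, "dz": 0, "spin": 0},
    {"dx": 0, "dy": 0, "dz": 0, "spin": 0},
    {"dx": 0, "dy": 0, "dz": 0, "spin": 0},
    {"dx": 0, "dy": 0, "dz": 0, "spin": 0},
    {"dx": 0, "dy": 0, "dz": 0, "spin": 0}
  ],
  "grip": 1
}}

```text
time: 15.02
tcp_pos: [0.5183, 0.3121, 0.0548]
tool_rot: [-0.0, 0.998, 0.063, 0.0]
contact_force: [-0.1, 0.7, 0.5]
grip_width: 0.0854
grip_force: 0.0
```

Emit:
{"name": "servo_tool", "arguments": {
  "deltas": [
    {"dx": 0, "dy": 0, "dz": 2, "spin": 0},
    {"dx": 0, "dy": 0, "dz": 5, "spin": 0},
    {"dx": 0, "dy": 0, "dz": 10, "spin": 0},
    {"dx": 0, "dy": 0, "dz": 15, "spin": 0},
    {"dx": 0, "dy": 0, "dz": 20, "spin": 0},
    {"dx": -4, "dy": 2, "dz": 22, "spin": 0},
    {"dx": -8, "dy": 4, "dz": 22, "spin": 0},
    {"dx": -12, "dy": 6, "dz": 22, "spin": 0}
  ]
}}

```text
time: 16.02
tcp_pos: [0.3971, 0.3725, 0.2751]
tool_rot: [-0.0, 0.998, 0.063, 0.0]
contact_force: [1.5, 0.8, -0.3]
grip_width: 0.0849
grip_force: 0.0
```

```bash
python3 - <<'E'
from rig import *
import cv2,numpy as np
t=capture("top");s=capture("side")
a=cv2.resize(t[130:270,200:500,::-1],(600,280),interpolation=3)
b=cv2.resize(s[120:400,200:500,::-1],(321,300),interpolation=3)
c=cv2.resize(s[130:270,280:410,::-1],(279,300),interpolation=3)
cv2.imwrite("pics/end.png",np.vstack([a,np.hstack([b,c])]))
E
```

```text
(no output)
```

View pics/end.png

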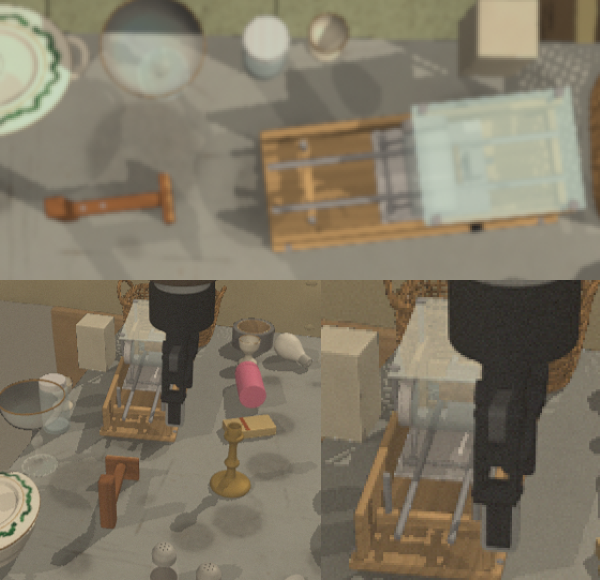

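The final picture shows the jar held under the cover, its lid at about (405,390) in the lower right crop, with the low lane empty. The pusher stands upright at about (110,210) in the top crop, clear of the rack, and the bystanders are where they were.

```bash
python3 -c "
from rig import *
print(close_job())"
```

```text
the job is handed in; nothing more can be done
None
```

I rolled the jar up against the sprung stop with about 7 N at most and the keeper holds it there; the pusher stands upright on the bench clear of the rack, the bystanders look unmoved in the final picture, and the job was handed in at about 16 s with no verdict returned.

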